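# Unhook the slab scraper and stand it in its rest

## Robot

A 6-joint arm with a two-finger parallel gripper is mounted at the origin on the work surface. World frame = base frame: x ahead of the robot, y to its left, z up, the work surface at z = 0. Lengths are in m, angles in rad, forces in N, time in s.
With the tool pointing down it reaches from about 0.275 to 0.75 m from the base axis. Payload 10.2 kg.
Tool frame: the origin (TCP) lies midway between the tips of the shut fingers; the grasp point (between the pads) lies 19 mm behind it (env.hold_point_z is the distance from the TCP to the grasp point, in m); z points along the fingers, y is the line along which they close (so a half turn about z gives the same grasp; the last joint's range is limited). The gripper opens to 85 mm and grips with 20 to 120 N. Pads are 22 mm wide; open, the fingers measure 114 mm over their backs; the gripper's body (76 mm by 85 mm) begins 54 mm behind the grasp point. The pads swing forward as they close: fully open they stand 13 mm farther back than shut.
Start: joints at [1.031, 0.313, 1.498, -0, 1.331, -0.223], TCP at [0.164, 0.499, 0.231] pointing down, gripper open.
Joint ranges: [-2.94, 2.94], [-0.97, 2.17], [0.19, 2.56], [-1.23, 4.37], [0.02, 3.11], [-2.88, 2.88]. Speed limits (rad/s): [2.39, 2.39, 3.01, 3.14, 3.14, 3.14].

## Interface

Orientations are given as a unit quaternion [x, y, z, w].
In Python, from bench import env, kinematics, monitor, eyes, job gives the robot as it stands. The module is installed in compiled form; this text tells all that it offers. Calls block until the motion is done:
- env.reach(position, orientation): joint-space move of the TCP to a pose.
- env.movel(position, velocity=0.15, frame=None, guard=None): straight line of the TCP; frame=None keeps the orientation; velocity is the mean speed in m/s. With guard (N) it stops when the force on the tool has changed by that much, and returns True; else False.
- env.set_joints(angles): joint-space move.
- env.release() and env.close_gripper(effort=None): open the fingers fully, or close them until they stop; effort is the grip in N (None keeps the last).
- env.hold(seconds).
- kinematics.ik(position, orientation): joint angles nearest the present ones, or None.
- monitor.sense(): the state.
- eyes.grab_frame(name): name is "side" or "top" or "wrist"; returns a dict with "frame" (384x512x3 uint8, red, green, blue), "mtx" (3x3 intrinsics, pixels), "view" (4x4, takes a point from world to camera coordinates). Camera axes: x right, y down, z forward; pixel columns grow to the right and rows downward; lengths in m; the calibration is good to about 2 mm. A picture is of the moment at which its call begins. There is no depth.
A pose or a line that the arm cannot do raises env.MotionError and nothing moves.
- job.hand_in(): hands the job in; it is judged then, once.
The state is a dict: "clock": time; "joints": joint angles; "qvel": joint speeds; "joint_efforts": joint torques, N m; "position": TCP position; "ee_rot": TCP orientation; "contact_force": force on the tool from outside, world axes, zero at the start; "ft_torque": the same for the moment, N m; "finger_gap": opening from 0.0 (shut) to 1.0 (fully open); "gripper_force": force on a finger pad.
Only numpy, scipy, OpenCV 4.12 (cv2) and the standard library are available. Lean on these libraries where they do the work, as an engineer would, in place of code of your own. Each camera call takes 0.05 s, during which the arm holds its last target. There are 200 camera calls.

## Task

Take the slab scraper off the barbed hook of the blue tool stand: the catch at the hook's end will not let it slide straight off, so raise it, feel for the catch, tilt it and lift it over the tip without forcing the hook. Then gently stand it, blade down, fully home in the slot of the wooden rest and let go. Leave the white tub, the star cutter and the ring cutter where they are.

Things in the scene. Friction and masses are not known exactly. Their poses are not given: they have to be found in the camera images.
- scraper: Clay-slab scraper, about 0.3 kg, hanging upright on the hook. Steel blade 3 mm thick (its y), 96 mm wide (its x); z up. Origin: middle of the blade's lower edge. The hook's arm passes along y through a closed window in the blade, 24 mm wide (centred), from z = 70 to z = 102 mm; at the start the window's upper edge rests on the arm.
- window (a point): Centre of the scraper's window, 86 mm above the blade's lower edge, in the blade's middle plane; axes as the scraper's.
- grip (a point): Centre of the scraper's wooden grip bar, 161 mm above the blade's lower edge; the bar is 100 mm long (scraper's x), 24 mm thick (y) and 26 mm tall.
- stand: Fixed tool stand, origin on the table under its clamp, z up. Dark base plate 130 x 110 x 12 mm, blue 18 mm post with a black clamp up to z = 162 mm whose front face is at y = +12 mm. A level yellow hook arm runs from the clamp along the stand's +y, 10 mm wide, 6 mm thick. It does not give: more than 20 N on it, by scraper or robot, is forcing it.
- hook_root (a point): On the arm's top face (z = 155 mm of the stand) directly over the stand's origin; axes as the stand's, arm along +y. The arm is telescopic and fixed at a different length each time: the outer face of its end lies 74 to 106 mm from here along +y, not measured, so find it by feel or sight. All else on the hook keeps its shape.
- upper_edge (a point): Middle of the window's upper edge (scraper z = 102 mm). To free it: raise this edge 10 to 16 mm over the arm, go outward (+y of stand) till the blade touches the barb, ease back 2 to 3 mm, slowly tilt about 40 degrees about this edge, blade's lower edge swinging outward, grip leaning to the post, then lift straight up 62 mm: this edge just inside the barb, the lower one just outside the lip.
- rest: Fixed light wooden block 150 mm (its x) x 90 mm (its y) x 46 mm tall, origin at the centre of its underside, z up. A slot 116 mm long (along x), 8 mm wide (along y) and 36 mm deep is open at the top in its middle; the slot's floor is 10 mm above the table. The scraper may stand in it either way round. More than 40 N on it is too hard.
- tub: Bystander: white lidded tub, 72 mm diameter, 60 mm tall, origin at the centre of its underside.
- star: Bystander: copper star-shaped cutter, 60 mm across, 22 mm tall, origin at the centre of its underside.
- ring: Bystander: steel ring cutter, 100 mm diameter, 22 mm tall, origin at the centre of its underside.
- clamp_face (a point): On the arm's top face where it leaves the clamp (12 mm from hook_root). The catch at the arm's end: a 5 mm thick lip up to 32 mm above the arm's top face; from its top a red barb slants inward and down, its point 13 mm inward of the lip's outer face, 20 to 23 mm above the arm. Arm and lip are 38 mm tall together, the window 32 mm, so the upright scraper cannot pass.
Things that resemble listed ones, but are neither listed nor needed, are in the scene too. Of the things that look like the stand, the middle-sized one is meant.

How it is judged:
On the way:
1. the scraper is off the hook and away from the stand (horizontal distance between window and stand above 0.14 m and contact force between scraper and stand below 0.1 N), for 0.2 s.
At the end, for the whole second after the job is handed in: The scraper stands blade down in the rest's slot, its lower edge within 4 mm of the slot's floor, within 20 mm of the middle along the slot and 8 mm across it, leaning less than 0.25 rad, released and at rest (z of scraper in the frame of rest between 0.006 and 0.014 m and x of scraper in the frame of rest between -0.02 and 0.02 m and y of scraper in the frame of rest between -0.008 and 0.008 m and angle between scraper's own z axis and vertical below 0.25 rad and linear speed of scraper below 0.02 m/s); the robot touches nothing.
It fails at once if the hook or stand is forced: the scraper or the robot presses on it with more than 20 N (contact force between any of scraper, the fingers, the arm and stand above 20 N).
It fails at once if the scraper is pressed or dropped on the rest with more than 40 N (contact force between scraper and rest above 40 N).
It fails at once if a bystander is moved more than 20 mm (distance of any of tub, star, ring from where it was at the start of the episode above 0.02 m).
It also fails if it takes over 64 s, if anything falls off the work surface, if the arm or the gripper's body presses on something with over 40 N, if the wrist force passes 120 N, or if a joint passes its speed limit or range.

## Working session

There is one attempt and no reset: what is moved stays moved. The work goes in short steps, each a Python script; the robot and the scene stay as the last script left them, time stands still between calls to the robot, and variables do not carry over. Pictures are saved under pics/ and viewed, at most 10 in all, crops included, and the job is handed in when it is done.

```bash
mkdir -p pics
cat > h.py <<'E'
import numpy as np, cv2
from scipy.spatial.transform import Rotation as R
from bench import env, kinematics, monitor, eyes, job
def snap(n,f):
    d=eyes.grab_frame(n); cv2.imwrite(f'pics/{f}.png',d['frame'][:,:,::-1]); np.savez(f'pics/{f}.npz',**d); return d
def onz(d,u,v,z):
    "pixel -> world point at height z"
    K,V=d['mtx'],d['view']; r=V[:3,:3].T@np.linalg.solve(K,[u,v,1.]); o=-V[:3,:3].T@V[:3,3]
    return o+r*(z-o[2])/r[2]
def proj(d,p):
    c=d['view'][:3,:3]@np.asarray(p)+d['view'][:3,3]; q=d['mtx']@c; return q[:2]/q[2]
E
python3 - <<'E'
from h import *
a=snap('top','top0');b=snap('side','side0')
for d in(a,b): print(d['mtx'].round(1).tolist(),d['view'].round(3).tolist())
im=np.hstack([a['frame'],b['frame']])[:,:,::-1]
cv2.imwrite('pics/top0b.png',cv2.resize(a['frame'][:,:,::-1],(800,600),interpolation=cv2.INTER_CUBIC))
cv2.imwrite('pics/side0b.png',cv2.resize(b['frame'][:,:,::-1],(800,600),interpolation=cv2.INTER_CUBIC))
print(monitor.sense())
E
```

```text
[[460.5, 0.0, 256.0], [0.0, 460.5, 192.1], [0.0, 0.0, 1.0]] [[-0.013, -1.0, -0.025, -0.05], [-0.988, 0.017, -0.154, 0.545], [0.154, 0.022, -0.988, 1.153], [0.0, 0.0, 0.0, 1.0]]
[[465.8, 0.0, 260.1], [0.0, 465.8, 198.9], [0.0, 0.0, 1.0]] [[0.999, -0.032, 0.012, -0.521], [-0.017, -0.768, -0.641, 0.038], [0.029, 0.64, -0.768, 1.165], [0.0, 0.0, 0.0, 1.0]]
{'clock': 0.1, 'joints': array([ 1.03062798e+00,  3.13426162e-01,  1.49831756e+00, -8.43132027e-06,
        1.33100182e+00, -2.23428216e-01]), 'qvel': array([ 1.11597064e-05, -8.22133784e-04, -7.91377768e-04,  4.41878165e-04,
        2.50484961e-03,  1.17650435e-03]), 'joint_efforts': array([ 3.15979414e-03, -4.12893963e+01, -2.60142267e+01, -1.47546830e-04,
        3.02021297e-03, -2.03579293e-05]), 'position': array([0.16343718, 0.4986876 , 0.23079226]), 'ee_rot': array([ 1.57707862e-01,  9.87485644e-01, -5.36462283e-04, -2.10977125e-04]), 'contact_force': array([-0.77000139, -0.22057995, -0.39230809]), 'ft_torque': array([ 0.01344364, -0.05595109, -0.01037404]), 'gripper_force': 0.0, 'finger_gap': 0.9961277298974563}
```

View pics/top0b.png

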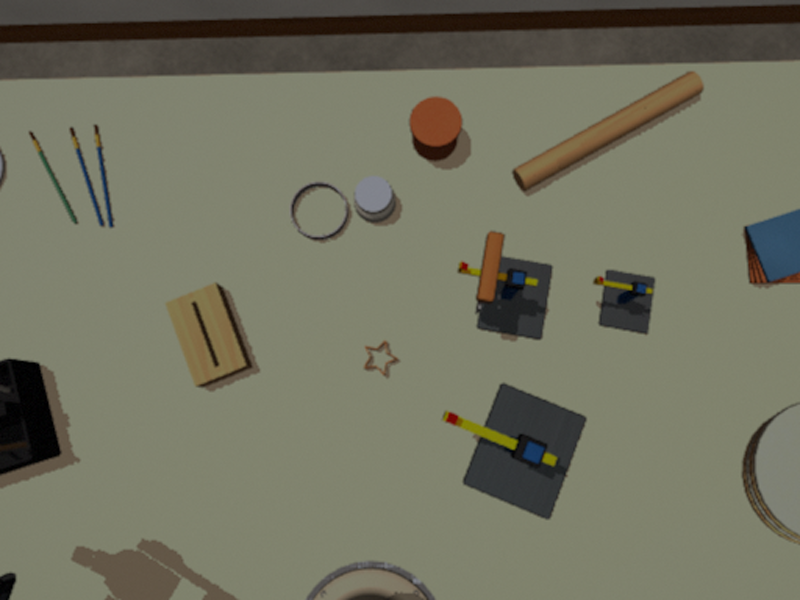

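View pics/side0b.png

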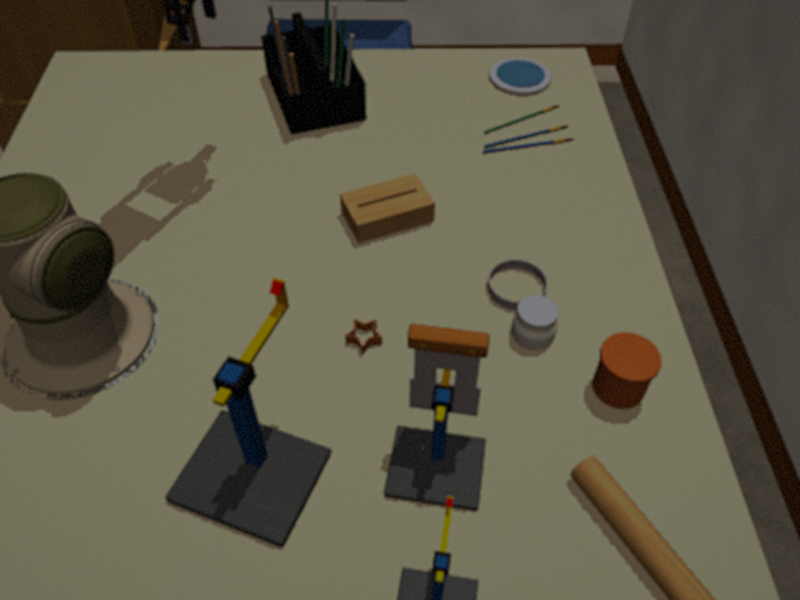

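Run:
```python
import cv2,numpy as np
t=cv2.imread('pics/top0.png');s=cv2.imread('pics/side0.png')
f=lambda im,x,y,k,w,h:cv2.resize(im[y:y+h,x:x+w],(w*k,h*k),interpolation=cv2.INTER_CUBIC)
c=np.vstack([np.hstack([f(t,285,140,6,66,50),f(t,100,178,6,66,50+0)]),np.hstack([f(t,285,175,6,66,50),f(t,100,200,6,66,50)])])
c=np.clip(c*1.6,0,255).astype(np.uint8)
for x in range(0,792,60): cv2.line(c,(x,0),(x,4),(255,255,255),1)
cv2.imwrite('pics/c1.png',c)
c=np.hstack([f(s,235,195,6,85,100)]);c=np.clip(c*1.6,0,255).astype(np.uint8);cv2.imwrite('pics/c2.png',c)
```

```text
(no output)
```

View pics/c1.png

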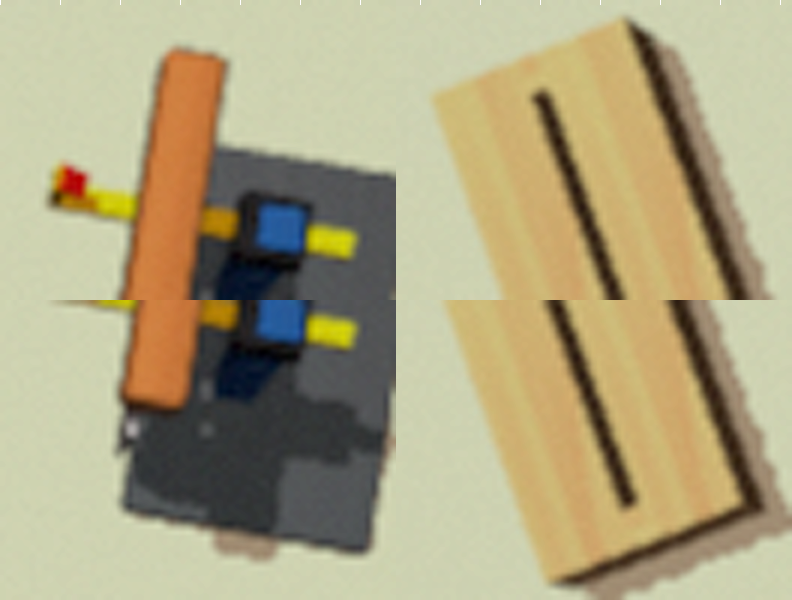

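View pics/c2.png

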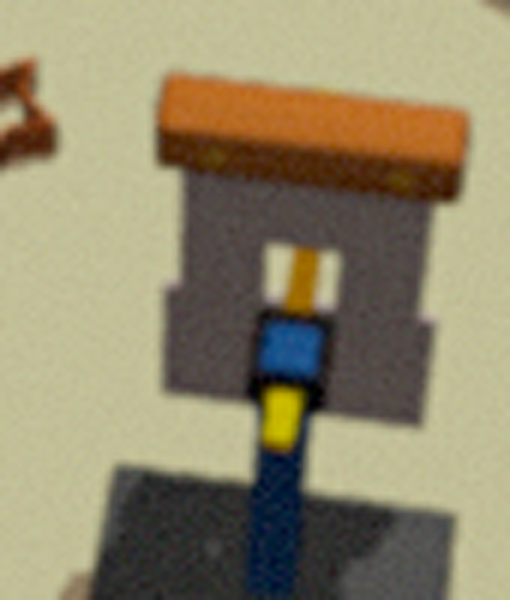

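Run:
```python
from h import *
d=np.load('pics/top0.npz'); s=np.load('pics/side0.npz')
U=lambda x,y:(285+x/6-.5+1/12,140+y/6-.5+1/12); L=lambda x,y:(285+x/6-.42,175+(y-300)/6-.42)
RU=lambda x,y:(100+(x-396)/6-.42,178+y/6-.42); RL=lambda x,y:(100+(x-396)/6-.42,200+(y-300)/6-.42)
S=lambda x,y:(235+x/6-.42,195+y/6-.42)
P=lambda n,q,z,d=d:print(n,onz(d,*q,z).round(4)) 
g=[onz(d,*q,.227) for q in(U(166,48),U(228,58),L(187,408),L(122,400))]
print('grip',np.round(g,4),np.mean(g,0).round(4))
g=[onz(s,*q,.227) for q in(S(165,75),S(468,112))]+[onz(s,*q,.227) for q in(S(460,155),S(160,120))]
print('grip side',np.round(g,4),np.mean(g,0).round(4))
P('clamp',U(278,228),.162);P('post side',S(290,350),.162,s)
P('tail',U(356,242),.155);P('arm at grip R',U(222,222),.155);P('arm left',U(115,202),.155);P('lip top outer',U(57,180),.187);P('lip foot outer',U(50,198),.152)
for n,q in(('p1',U(222,148)),('p2',L(122,512)),('p3',L(368,552))):P(n,q,.012)
r=[onz(d,*q,.046) for q in(RU(433,96),RU(627,20),RL(748,507),RL(552,582))]
print('rest',np.round(r,4),np.mean(r,0).round(4))
e=[onz(d,*q,.046) for q in(RU(541,93),RL(628,505))];print('slot',np.round(e,4),np.mean(e,0).round(4),np.linalg.norm(e[0]-e[1]))
k=1.5625
for n,q,z in(('tub',(374,190),.06),('star',(381,358),.022),('ring',(320,210),.022),('redcup',(436,120),.06),('big tip',(450,418),.25),('small',(627,290),.1)):P(n,(q[0]/k,q[1]/k),z)
```

```text
grip [[ 0.6127 -0.1882  0.227 ]
 [ 0.6085 -0.2109  0.227 ]
 [ 0.5118 -0.1926  0.227 ]
 [ 0.5152 -0.1691  0.227 ]] [ 0.562  -0.1902  0.227 ]
grip side [[ 0.5167 -0.172   0.227 ]
 [ 0.6124 -0.1893  0.227 ]
 [ 0.6081 -0.2063  0.227 ]
 [ 0.5145 -0.1903  0.227 ]] [ 0.5629 -0.1895  0.227 ]
clamp [ 0.5565 -0.2361  0.162 ]
post side [ 0.556  -0.2351  0.162 ]
tail [ 0.5517 -0.2672  0.155 ]
arm at grip R [ 0.5606 -0.2153  0.155 ]
arm left [ 0.5693 -0.1738  0.155 ]
lip top outer [ 0.572  -0.1493  0.187 ]
lip foot outer [ 0.572  -0.1485  0.152 ]
p1 [ 0.621 -0.234  0.012]
p2 [ 0.4989 -0.1859  0.012 ]
p3 [ 0.4796 -0.2927  0.012 ]
rest [[0.5462 0.3333 0.046 ]
 [0.5783 0.2494 0.046 ]
 [0.4389 0.1937 0.046 ]
 [0.4082 0.2771 0.046 ]] [0.4929 0.2634 0.046 ]
slot [[0.5467 0.2861 0.046 ]
 [0.4405 0.2453 0.046 ]] [0.4936 0.2657 0.046 ] 0.11381188695145354
tub [ 0.7288 -0.0175  0.06  ]
star [ 0.45   -0.0247  0.022 ]
ring [0.707  0.0783 0.022 ]
redcup [ 0.8499 -0.1239  0.06  ]
big tip [ 0.3516 -0.1273  0.25  ]
small [ 0.5449 -0.416   0.1   ]
```

Three candidates, pixels in the 800x600 top picture: large stand at (530,450), middle one at (516,280), small one at (638,288). The middle one fits: it is the middle size and it carries the scraper. The crop confirms this, showing the orange grip bar across its yellow arm and the red barb at the left end. Measured yaw of the stand is about -10°, and the outer face of the lip is about 88 mm out.

```bash
cat >> h.py <<'E'
YAW=np.radians(-10.0); H=np.array([.5563,-.2357,0])   # stand yaw, hook_root xy
def ori(yaw,tilt=0,flip=0):
    Rs=R.from_euler('z',yaw)*R.from_euler('x',tilt)          # scraper orientation
    return Rs,Rs*R.from_euler('x',np.pi)*R.from_euler('z',np.pi*flip)
def tcp(E,yaw,tilt,flip,zo):
    "TCP pose for upper edge at E; zo = TCP height above upper edge along the scraper's z"
    Rs,Rt=ori(yaw,tilt,flip); return np.asarray(E)+Rs.apply([0,0,zo]),Rt.as_quat()
def S(y,z): return H+[-np.sin(YAW)*y,np.cos(YAW)*y,0.155+z]  # stand: along arm, above arm's top
E
python3 - <<'E'
from h import *
for fl in(0,1):
  for n,a in dict(over=(S(46,0)*0+S(.046,.18),YAW,0),grasp=(S(.046,0),YAW,0),tilt=(S(.07,.013),YAW,.7),lift=(S(.07,.08),YAW,.7),out=(S(.15,.08),YAW,.7),rest=(np.array([.493,.265,.112]),np.radians(21.7),0)).items():
    p,q=tcp(*a,fl,.043); j=kinematics.ik(p,q); print(fl,n,p.round(3),None if j is None else np.round(j,2))
E
```

```text
0 over [ 0.564 -0.19   0.378] [-0.52  0.44  0.95 -0.    1.76  1.22]
0 grasp [ 0.564 -0.19   0.198] [-0.52  0.49  1.32 -0.    1.33  1.22]
0 tilt [ 0.564 -0.194  0.201] [-0.77  0.65  1.23  0.57  1.69  0.92]
0 lift [ 0.564 -0.194  0.268] [-0.77  0.59  1.14  0.58  1.81  1.  ]
0 out [ 0.578 -0.115  0.268] [-0.66  0.53  1.24  0.61  1.71  1.07]
0 rest [0.493 0.265 0.155] [ 0.28  0.46  1.5  -0.    1.19  1.48]
1 over [ 0.564 -0.19   0.378] [-0.52  0.44  0.95 -0.    1.76 -1.92]
1 grasp [ 0.564 -0.19   0.198] [-0.52  0.49  1.32 -0.    1.33 -1.92]
1 tilt [ 0.564 -0.194  0.201] [-0.77  0.65  1.23  0.57  1.69 -2.22]
1 lift [ 0.564 -0.194  0.268] [-0.77  0.59  1.14  0.58  1.81 -2.14]
1 out [ 0.578 -0.115  0.268] [-0.66  0.53  1.24  0.61  1.71 -2.07]
1 rest [0.493 0.265 0.155] [ 0.28  0.46  1.5  -0.    1.19 -1.67]
```

Run:
```python
from h import *
q=ori(YAW)[1].as_quat(); g=np.array([.5625,-.1900,0])
p=monitor.sense()['position']; env.movel([p[0],p[1],.36],velocity=.2)
env.reach(g+[0,0,.36],q)
env.movel(g+[0,0,.26],velocity=.2)
print(env.movel(g+[0,0,.198],velocity=.06,guard=5))
s=monitor.sense();print(s['clock'],s['position'],s['contact_force'])
snap('wrist','w1'); snap('side','s1')
env.close_gripper(70); env.hold(.2)
s=monitor.sense();print(s['clock'],s['position'],s['contact_force'],s['finger_gap'],s['gripper_force'])
d=snap('side','s2')
cv2.imwrite('pics/s2c.png',cv2.resize(np.hstack([cv2.imread('pics/s1.png')[120:340,190:390],cv2.imread('pics/s2.png')[120:340,190:390]]),(800,440),interpolation=cv2.INTER_CUBIC))
```

```text
False
5.525 [ 0.56267644 -0.19010661  0.1984371 ] [-0.53612997  0.75646606  0.32903348]
6.4167 [ 0.56259309 -0.1898835   0.19818676] [0.71157962 1.71588763 2.55055948] 0.2708030816344605 68.67105603218079
```

View pics/s2c.png

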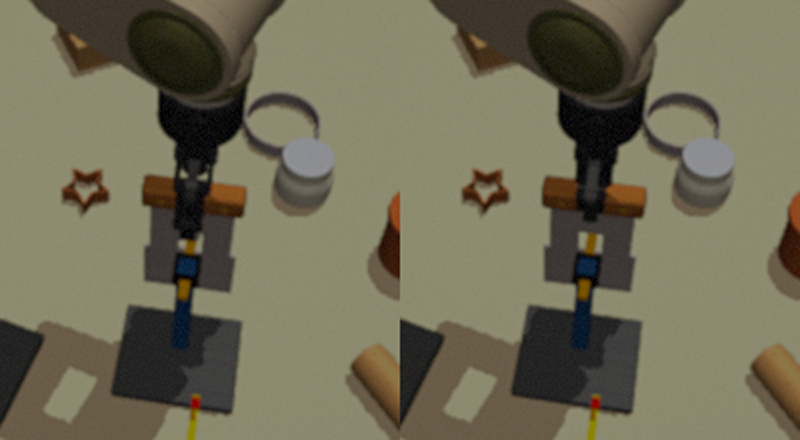

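The grip bar sits centrally in the fingers at about (595,195) in the right half, and the gap matches 24 mm. Next I raise it and feel for the barb.

Run:
```python
from h import *
a=np.array([-np.sin(YAW),np.cos(YAW),0])
p=monitor.sense()['position']
print(env.movel(p+[0,0,.013],velocity=.03,guard=9)); env.hold(.2)
s=monitor.sense();p=s['position'];print(p,s['contact_force'])
print(env.movel(p+a*.055,velocity=.02,guard=3))
s=monitor.sense();print(s['clock'],s['position'],s['contact_force'],'travel',(s['position']-p)@a, 'y along',(s['position']-H)@a)
```

```text
False
[ 0.56252123 -0.18984762  0.21101388] [ 0.55721254 -0.08289769 -3.57815434]
True
8.8 [ 0.56756712 -0.16046856  0.2105303 ] [ 0.23333298 -2.78992104 -0.87117591] travel 0.02980893976036234 y along 0.0760450190806707
```

Touch at 76 mm agrees with the sighted 88–90 mm lip. Next: ease back, tilt and lift.

Run:
```python
from h import *
a=np.array([-np.sin(YAW),np.cos(YAW),0]); zo=.0432
p=monitor.sense()['position']; env.movel(p-a*.0027,velocity=.02); env.hold(.2)
s=monitor.sense();p=s['position'];print(p,s['contact_force']); E0=p-[0,0,zo]; np.save('E0.npy',E0)
hit=False
for t in range(5,41,5):
    P,q=tcp(E0,YAW,np.radians(t),0,zo)
    hit=env.movel(P,velocity=.02,frame=q,guard=5)
    s=monitor.sense();print(t,hit,s['contact_force'].round(2),(s['position']-P).round(4),round(s['clock'],2))
    if hit:break
snap('side','s3');d=snap('top','t3')
```

```text
[ 0.56705104 -0.16302117  0.2103805 ] [-0.82206397 -0.64091245 -2.81433791]
5 False [-0.45  0.7  -2.49] [-0.0002 -0.0004 -0.0001] 9.63
10 False [-0.44  0.1  -2.49] [-0.0001 -0.     -0.0001] 9.97
15 False [-0.02 -0.11 -2.56] [-0.      0.     -0.0001] 10.32
20 False [ 1.01 -0.15 -2.41] [-0.      0.     -0.0001] 10.66
25 False [-0.19 -0.11 -2.01] [ 0.      0.     -0.0001] 11.0
30 False [-0.57 -0.46 -2.74] [ 0.      0.0001 -0.0001] 11.34
35 False [-0.25 -0.   -3.29] [ 0.      0.0001 -0.0001] 11.68
40 False [-0.3   0.   -2.56] [ 0.0001  0.     -0.    ] 12.03
```

Run:
```python
from h import *
a=np.array([-np.sin(YAW),np.cos(YAW),0]); zo=.0432
E0=np.load('E0.npy'); hit=False
for dz in np.arange(.0155,.0621,.0155):
    P,q=tcp(E0+[0,0,dz],YAW,np.radians(40),0,zo)
    hit=env.movel(P,velocity=.025,guard=4); s=monitor.sense();print(round(dz,4),hit,s['contact_force'].round(2),(s['position']-P).round(4),round(s['clock'],2))
    if hit:break
snap('side','s4')
if not hit:
    p=s['position']; hit=env.movel(p+[0,0,.012],velocity=.03,guard=4); p=p+[0,0,.012]
    print(hit, hit or env.movel(p+a*.08,velocity=.06,guard=5)); s=monitor.sense();print(s['position'],s['contact_force'],s['clock'])
snap('side','s5')
cv2.imwrite('pics/s5c.png',cv2.resize(np.hstack([cv2.imread('pics/s4.png')[120:340,190:390],cv2.imread('pics/s5.png')[120:340,190:390]]),(800,440),interpolation=cv2.INTER_CUBIC))
```

```text
0.0155 False [-0.16  0.37 -2.72] [-0.      0.     -0.0001] 12.89
0.031 False [ 0.16  0.53 -3.98] [-0.      0.     -0.0001] 13.66
0.0465 False [ 0.11  0.34 -2.94] [-0.      0.     -0.0001] 14.43
0.062 False [-0.72  0.28 -3.41] [-0.      0.     -0.0001] 15.19
False False
[ 0.5760698  -0.11188294  0.27410175] [-1.35181978  0.25962164 -3.08136985] 17.275
```

View pics/s5c.png

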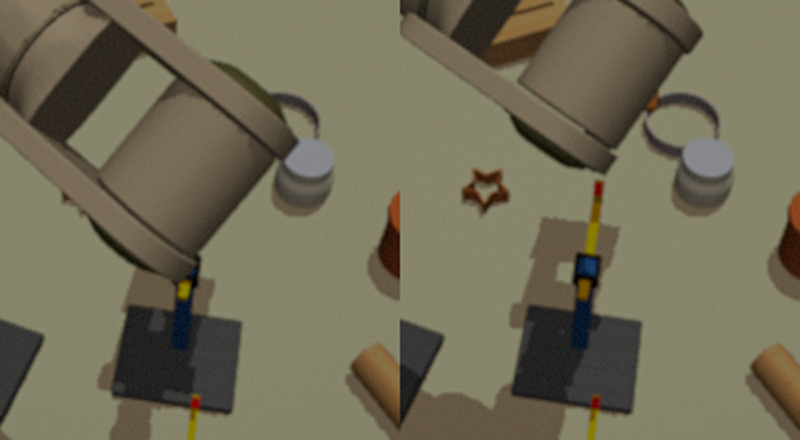

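Run:
```python
from h import *
a=np.array([-np.sin(YAW),np.cos(YAW),0]); zo=.0432
p=monitor.sense()['position']
q=ori(YAW)[1].as_quat()
env.movel(p+a*.06+[0,0,.02],velocity=.15,frame=q)
yr=np.radians(21.8); q=ori(yr)[1].as_quat(); c=np.array([.4932,.2648,0])
env.reach(c+[0,0,.145+.130],q)
env.movel(c+[0,0,.1452+.056],velocity=.12); env.hold(.3)
s=monitor.sense();print(s['position'],s['contact_force'],s['clock'])
t=snap('top','t6');d=snap('side','s6');snap('wrist','w6')
for dd in(t,d): print(proj(dd,c+[0,0,.046]))
u,v=map(int,proj(d,c+[0,0,.05])); f=lambda n,u,v:cv2.resize(cv2.imread(n)[v-45:v+45,u-45:u+45],(400,400),interpolation=cv2.INTER_CUBIC)
w,x=map(int,proj(t,c+[0,0,.05]))
print(u,v,w,x)
cv2.imwrite('pics/c6.png',np.clip(np.hstack([f('pics/s6.png',u,v),f('pics/t6.png',w,x)])*1.6,0,255).astype(np.uint8))
```

```text
[0.4933205  0.26484647 0.20161608] [ 0.31875755  0.21594424 -3.92377518] 20.5
[131.28533843 213.41995658]
[247.46385419 126.80620408]
247 125 130 213
```

View pics/c6.png

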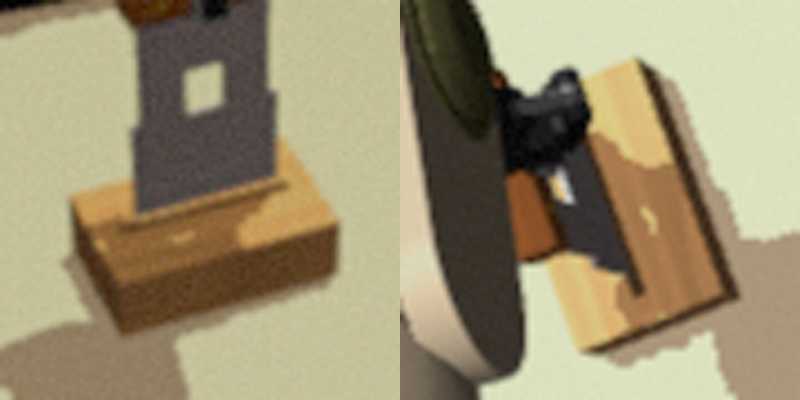

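View pics/w6.png

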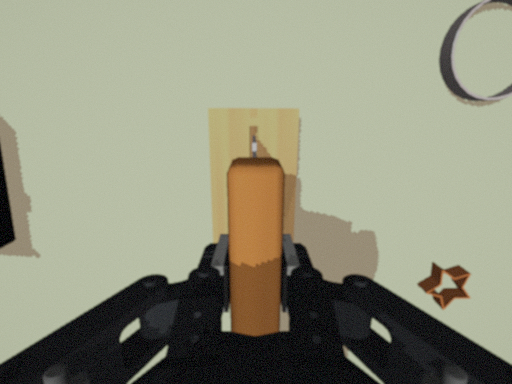

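Run:
```python
from h import *
w=np.load('pics/w6.npz'); yr=np.radians(21.8); c=np.array([.4933,.2648,0]); ex=np.array([np.cos(yr),np.sin(yr),0]);ey=np.array([-ex[1],ex[0],0])
print('blade ends',[proj(w,c+s*.048*ex+[0,0,.056]).round(1) for s in(-1,1)],'slot ends pred',[proj(w,c+s*.058*ex+[0,0,.046]).round(1) for s in(-1,1)],'px/mm',proj(w,c+.058*ex+.01*ey+[0,0,.046])-proj(w,c+.058*ex+[0,0,.046]), 'grip top',proj(w,c+[0,0,.23]).round(1))
print('rest corners',[onz(w,u,v,.046).round(4) for u,v in((209,108),(298,108))])
im=w['frame'][95:175,205:305,::-1]; cv2.imwrite('pics/w6c.png',np.clip(cv2.resize(im,(750,600),interpolation=cv2.INTER_CUBIC)*1.4,0,255).astype(np.uint8))
```

```text
blade ends [array([255.1, 229.2]), array([255.2, 137.9])] slot ends pred [array([255.1, 234.1]), array([255.2, 127. ])] px/mm [-9.97146387e+00 -7.32649172e-03] grip top [255.4 277.5]
rest corners [array([0.5471, 0.3354, 0.046 ]), array([0.5797, 0.254 , 0.046 ])]
```

View pics/w6c.png

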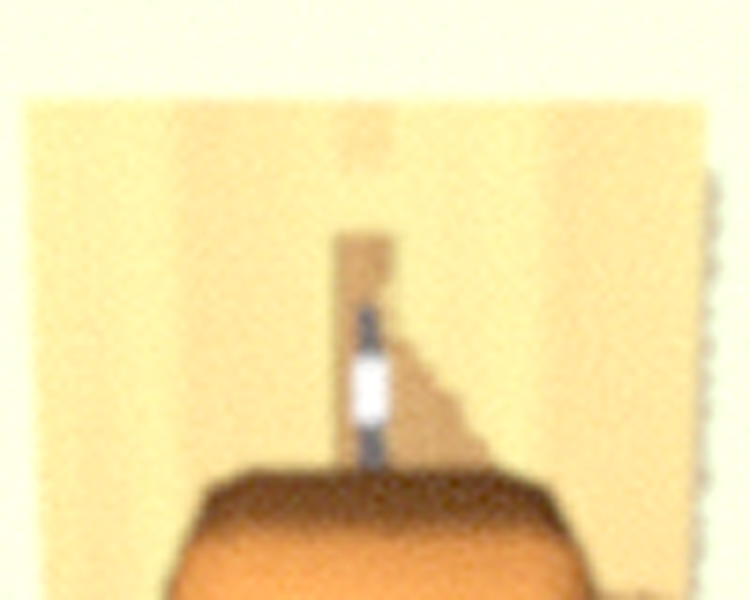

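The slot spans x 333–394 in the crop (centre 364) and the blade end is at x 367, so it is centred within 0.5 mm. Insert gently.

Run:
```python
from h import *
p=monitor.sense()['position']
h=env.movel([p[0],p[1],.160],velocity=.04,guard=5); s=monitor.sense();print(h,s['position'],s['contact_force'],s['clock'])
if not h or s['position'][2]<.163:
    h=env.movel([p[0],p[1],.152],velocity=.012,guard=3); s=monitor.sense();print(h,s['position'],s['contact_force'],s['clock'])
```

```text
False [0.4933532  0.26486012 0.16029622] [-0.56048012 -0.11208638 -3.90150847] 21.8333
True [0.49342409 0.26488972 0.15562542] [1.50633332 0.15864314 4.80686516] 22.2833
```

Run:
```python
from h import *
env.release(); env.hold(.3)
p=monitor.sense()['position']; print(env.movel(p+[0,0,.03],velocity=.05,guard=6)); env.movel(p+[0,0,.17],velocity=.15)
q=monitor.sense()['joints'].copy(); q[0]-=.7; env.set_joints(q); env.hold(.3)
s=monitor.sense();print(s['position'],s['contact_force'],s['clock'])
t=snap('top','t9');d=snap('side','s9')
f=lambda n,u,v:cv2.resize(cv2.imread(n)[v-45:v+45,u-45:u+45],(400,400),interpolation=cv2.INTER_CUBIC)
cv2.imwrite('pics/c9.png',np.clip(np.hstack([f('pics/s9.png',247,115),f('pics/t9.png',130,213)])*1.6,0,255).astype(np.uint8))
c=np.array([.4934,.2649,0]);yr=np.radians(21.8);ex=np.array([np.cos(yr),np.sin(yr),0])
for dd,o in((d,(202,70)),(t,(85,168))): print([((proj(dd,c+k*.05*ex+[0,0,.184])-o)*400/90).round() for k in(-1,1)])
```

```text
False
[ 0.54722744 -0.11436002  0.32373622] [1.22341839 0.29002696 0.40045178] 26.775
[array([120.,  93.]), array([279.,  53.])]
[array([160., 262.]), array([95., 84.])]
```

View pics/c9.png

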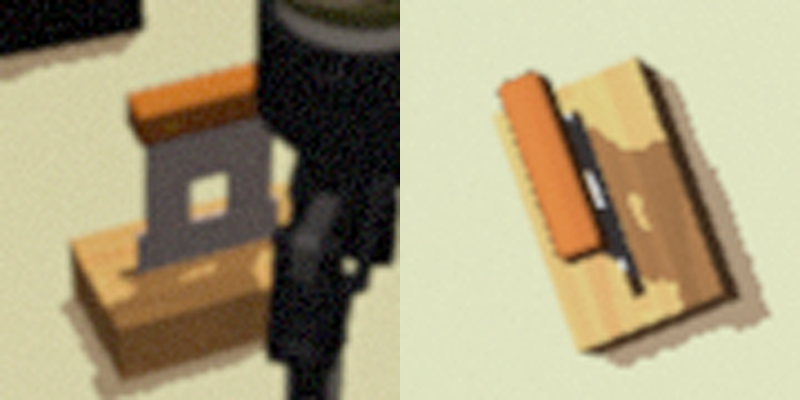

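The scraper stands in the slot, grip bar at (550,165) in the right half, leaning only a few degrees. The arm is clear.

```bash
python3 -c "
from h import *
print(job.hand_in())"
```

```text
the job is handed in; nothing more can be done
None
```

The scraper is off the hook and stands blade down in the slot of the wooden rest, released and leaning about 4°. I touched none of the bystanders. The job is handed in at about 27 s; the hand-in returned no verdict.

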